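# Put the nested and swapped sample beakers back on their own mats

### The job

Stand each steel beaker upright in the middle of the cork mat of its own size: small on the smallest mat, medium on the middle-sized, large on the largest. First lift the small beaker out of the large one, leaving the large where it stands, and put the small one on its mat; then, as the large and the medium stand on each other's mats, set one of these two upright on the bare bench for a moment, let go of it there, and swap them. Leave the wine bottle, the tasting glass and the white dish where they are.

Things in the scene. Friction and masses are not known exactly. Their poses are not given: they have to be found in the camera images.
- large_mid (a point): Large beaker: round straight-sided steel beaker, outer diameter 66 mm, 78 mm high, wall 4 mm, about 0.24 kg, with a deep solid base, its inner floor 46 mm above its underside. The point is on its axis, half-way up (39 mm above the underside); z points to its mouth. It starts on the medium mat with the small beaker standing in it.
- medium_mid (a point): Medium beaker: the same make, outer diameter 52 mm, 72 mm high, wall 4 mm, about 0.16 kg. The point is on its axis, half-way up (36 mm above the underside); z points to its mouth. It starts on the large mat.
- small_mid (a point): Small beaker: the same make, outer diameter 38 mm, 66 mm high, wall 4 mm, about 0.07 kg. The point is on its axis, half-way up (33 mm above the underside); z points to its mouth. It starts standing loosely inside the large beaker, its upper 34 mm above the large one's rim.
- mat_large: Large mat: round cork disc, diameter 110 mm, 6 mm thick. Its origin is the centre of its underside, z up; the top is 6 mm higher. Fixed to the bench.
- mat_medium: Medium mat: round cork disc, diameter 85 mm, 6 mm thick. Its origin is the centre of its underside, z up; the top is 6 mm higher. Fixed to the bench.
- mat_small: Small mat: round cork disc, diameter 60 mm, 6 mm thick; bare at the start. Its origin is the centre of its underside, z up; the top is 6 mm higher. Fixed to the bench.
- bottle_mid (a point): Bystander: loose closed green wine bottle with a red cap, diameter 74 mm, 300 mm tall, standing to the left of the mats. The point is on its axis, 150 mm up.
- glass_mid (a point): Bystander: loose stemmed tasting glass, largest diameter 66 mm, 180 mm tall, standing beyond the mats. The point is on its axis, 90 mm up.
- dish_mid (a point): Bystander: loose white ceramic dish, diameter 100 mm, 35 mm high, standing to the right of the mats. The point is on its axis, half-way up.
Not all that is in view belongs to the job. Leave any green or purple look-alike of the part that bears small_mid alone.

How it is judged:
By the outcome, as a careful person would: the job done as asked, in the order asked, and still so for the second after the job is handed in, with the robot touching nothing.
It also fails if it takes over 106 s, if anything falls off the work surface, if the arm or the gripper's body presses on something with over 40 N, if the wrist force passes 120 N, or if a joint passes its speed limit or range.

### The arm

A 6-joint arm with a two-finger parallel gripper is mounted at the origin on the work surface. World frame = base frame: x ahead of the robot, y to its left, z up, the work surface at z = 0. Lengths are in m, angles in rad, forces in N, time in s.
With the tool pointing down it reaches from about 0.3 to 0.775 m from the base axis. Payload 14.6 kg.
Tool frame: the origin (TCP) lies on the centre line of the jaws, within the pads' length; the fingertips stand 19 mm ahead of it and the grasp point (between the pads) is the TCP; y points along the fingers, x is the direction in which the jaws open and shut, and the axes are right-handed (so a half turn about y gives the same grasp; the last joint's range is limited). The gripper opens to 94 mm and grips with 3 to 60 N. Pads are 16 mm wide; open, the fingers measure 119 mm over their backs; the gripper's body (75 mm by 177 mm) begins 78 mm behind the grasp point.
Start: joints at [-1.359, 0.3, 1.521, -0, 1.321, -0.067], TCP at [0.151, -0.529, 0.224] pointing down, gripper open.
Joint ranges: [-3.03, 3.03], [-0.79, 2.21], [0.23, 2.52], [-1.04, 4.18], [0, 3.07], [-2.55, 2.55]. Speed limits (rad/s): [2.22, 2.22, 2.57, 3.14, 3.14, 3.14].

### API

Orientations are given as [roll, pitch, yaw] about the fixed x, y, z axes, in that order (R = Rz(yaw) Ry(pitch) Rx(roll)).
In Python, from station import get_obs, cams, workorder gives the robot as it stands.
- The arm moves only by the shell command python3 -m handwheel 'ROWS' [FORCE]. ROWS is JSON, a list of rows, each an object of numbers: "fingers": the opening, from -1 (shut) to 1 (fully open); "x", "y", "z": the shift along the tool's x, y, z in m; "spin": the turn about the tool's y in degrees. In form: [{"fingers": .., "x": .., "y": .., "z": .., "spin": ..}, ...]. A call has exactly 10 rows; each row is the pose to reach, as a shift and turn from the pose commanded when the call began, along the tool's axes at that moment; what a row does not reach only later rows make up. A row lasts 1/10 s, in which the tool goes at most 50 mm and 8.59 degrees, less where a joint would pass 70% of its speed; a pose out of reach is approached as far as the arm can. A call with a gripper value outside its range is refused whole. The fingers move at their own pace and stop on an object; FORCE is the grip in N (left out, the last holds). Time passes only in rows, so rows that repeat a pose let the fingers close, or fill a call up. It gives the time, the measured TCP pose, the force and the opening at its end, in the units of the state.
- get_obs(): the state, without advancing time (a new reading comes with each control period).
- cams.camera(name): name is "scene" or "top" or "wrist"; returns (picture, depth): 384x512x3 uint8, red, green, blue; 384x512 float32, m along the optical axis (not along the pixel's ray), 0 where there is no reading.
- cams.get_calibration(name): a dict with "fx", "fy", "cx", "cy" (pixels), "view" (4x4, takes a point from world to camera coordinates). Camera axes: x right, y down, z forward; pixel columns grow to the right and rows downward; lengths in m; the calibration is good to about 2 mm. A picture is of the moment at which its call begins: read the wrist's pose just before it. get_calibration takes no time and is no camera call; for the wrist camera it gives the pose at the moment of the call.
- workorder.hand_in(): hands the job in, once; it reports no verdict.
The state is a dict: "time_s": time; "qpos": joint angles; "joint_vel": joint speeds; "tau": joint torques, N m; "ee_pos": TCP position; "eef_rot": TCP orientation; "force": force on the tool from outside, world axes, zero at the start; "moment": the same for the moment, N m; "grip_width": finger opening in m.
Only numpy, scipy, OpenCV 4.12 (cv2) and the standard library are available. Lean on these libraries where they do the work, as an engineer would, in place of code of your own. Each camera call takes 0.05 s, during which the arm holds its last target. There are 200 camera calls.

## Working session

There is one attempt and no reset: what is moved stays moved. The work goes in short steps, Python scripts to look and compute and a shell command to move; the robot and the scene stay as the last step left them, time stands still between calls to the robot, and variables do not carry over. Pictures are saved under pics/ and viewed, about 12 in all and at most 16, crops included, and the job is handed in when it is done.

```bash
ls; mkdir -p pics; cat > h.py <<'E'
import numpy as np, cv2
from station import get_obs, cams, workorder
def shot(n, f=None):
    o=get_obs(); c=cams.get_calibration(n); p,d=cams.camera(n)
    if f: cv2.imwrite('pics/'+f, p[:,:,::-1])
    return p,d,c
def ray(c,u,v):
    V=np.array(c['view']); R=V[:3,:3]; t=V[:3,3]
    d=R.T@np.array([(u-c['cx'])/c['fx'],(v-c['cy'])/c['fy'],1]); return -R.T@t, d
def onz(c,u,v,z):
    o,d=ray(c,u,v); return o+d*(z-o[2])/d[2]
def proj(c,p):
    V=np.array(c['view']); q=V[:3,:3]@np.array(p)+V[:3,3]; return c['fx']*q[0]/q[2]+c['cx'], c['fy']*q[1]/q[2]+c['cy']
def cloud(c,d):
    V=np.array(c['view']); v,u=np.mgrid[:d.shape[0],:d.shape[1]]
    P=np.stack([(u-c['cx'])/c['fx']*d,(v-c['cy'])/c['fy']*d,d],-1)
    return (P-V[:3,3])@V[:3,:3]
def tooldelta(target):
    from scipy.spatial.transform import Rotation as Ro
    o=get_obs(); R=Ro.from_euler('xyz',o['eef_rot']).as_matrix()
    return R.T@(np.array(target)-np.array(o['ee_pos']))
E
python3 - <<'E'
from h import *
for n in('scene','top','wrist'):
    p,d,c=shot(n,n+'0.png'); np.savez('/tmp/'+n,p=p,d=d)
    V=np.array(c['view']); print(n,c['fx'],c['cx'],c['cy'],-V[:3,:3].T@V[:3,3],V[2,:3])
print(get_obs())
E
python3 -c "
import cv2,numpy as np
a=cv2.imread('pics/scene0.png');b=cv2.imread('pics/top0.png')
cv2.imwrite('pics/a.png',a)"
```

```text
pics
scene 393.5984370599374 255.89593896991755 188.86840954104053 [ 1.13528621 -0.68223255  0.76291849] [-0.5200615   0.60796958 -0.59992418]
top 407.74251978782877 249.9549336138725 183.68360832860225 [ 0.41308647 -0.02393173  1.3268865 ] [ 0.10466893 -0.01366616 -0.99441322]
wrist 318.8571026301669 251.35811594587486 194.33124713664475 [ 0.22277363 -0.50825547  0.38401902] [-0.24626241 -0.06911346 -0.96673583]
{'time_s': 0.15, 'qpos': array([-1.35861538e+00,  3.00324626e-01,  1.52142069e+00, -3.71564903e-07,
        1.32071473e+00, -6.66013610e-02]), 'joint_vel': array([ 9.17134554e-04, -1.12283580e-03, -3.08485654e-03, -1.98500134e-03,
       -3.97157194e-04,  4.78164868e-05]), 'tau': array([-8.42177069e-04, -5.31960511e+01, -3.52819633e+01,  7.07759243e-02,
        2.36187974e-02, -8.00317866e-05]), 'ee_pos': array([ 0.15131004, -0.52858899,  0.22403453]), 'eef_rot': array([-1.57073896e+00,  8.65489283e-04, -1.29201390e+00]), 'force': array([ 0.55776508, -0.17485753,  0.51302554]), 'moment': array([-0.01364949,  0.01207712,  0.02717583]), 'grip_width': 0.09357589852149958}
```

View pics/top0.png

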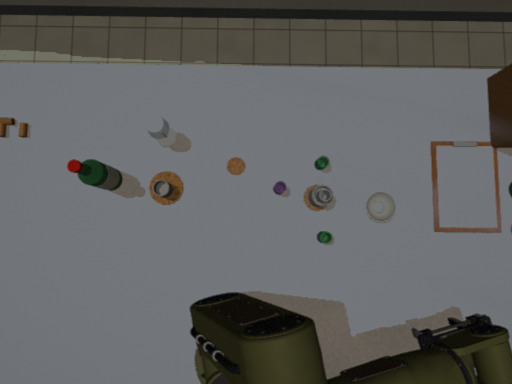

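View pics/scene0.png

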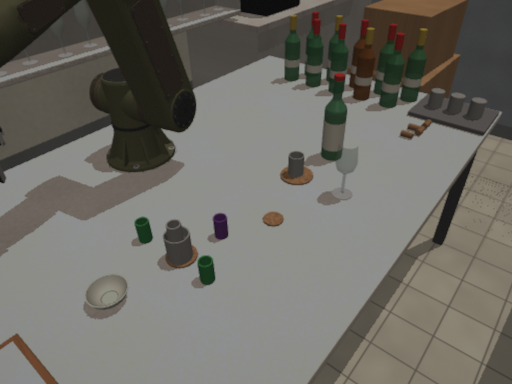

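Top view: the nested pair is at (320,196), the medium on the large mat at (165,188), and the bare small mat at (236,166). Lookalikes are green at (321,162) and (324,237) and purple at (280,187). The bottle is at (95,173), the glass at (165,135) and the dish at (381,207). Next I measure them.

```bash
cat > m.py <<'E'
from h import *
from scipy.optimize import least_squares
def fitc(P):
    f=lambda q:np.hypot(P[:,0]-q[0],P[:,1]-q[1])-q[2]
    r=least_squares(f,[*P.mean(0)[:2],.03],loss='soft_l1',f_scale=.001); return r.x
def mats(p,c,rough,z=.006):
    hsv=cv2.cvtColor(p,cv2.COLOR_RGB2HSV); m=cv2.inRange(hsv,(5,90,60),(22,255,255))
    v,u=np.nonzero(m); P=np.array([onz(c,a,b,z) for a,b in zip(u,v)])
    out={}
    for k,(x,y,r) in rough.items():
        s=np.hypot(P[:,0]-x,P[:,1]-y)<r*1.3
        Q=P[s]
        if len(Q)<10: continue
        h=cv2.convexHull(Q[:,:2].astype(np.float32)*1000)[:,0]/1000
        out[k]=(len(Q),fitc(h))
    return out
E
python3 - <<'E'
from m import *
np.set_printoptions(precision=4,suppress=True)
D={n:np.load('/tmp/%s.npz'%n) for n in('top','scene')}
ct=cams.get_calibration('top'); cs=cams.get_calibration('scene')
for n,u,v,z in [('nest',318,197,.006),('ML',166,188,.006),('MS',236,166,.006),('g1',321,162,.05),('g2',324,237,.05),('pur',280,187,.05),('bot',75,166,.3),('glass',160,129,.18),('dish',381,207,.035)]:
    print(n,onz(ct,u,v,z))
rough={'ML':(*onz(ct,166,188,.006)[:2],.055),'MM':(*onz(ct,318,197,.006)[:2],.0425),'MS':(*onz(ct,236,166,.006)[:2],.03)}
for n,c in(('top',ct),('scene',cs)):
    print(n,mats(D[n]['p'],c,rough))
    X=cloud(c,D[n]['d'])
    pts=X[(D[n]['d']>0)]
    for k,(x,y,r) in rough.items():
        q=pts[(np.hypot(pts[:,0]-x,pts[:,1]-y)<.06)&(pts[:,2]>.02)&(pts[:,2]<.2)]
        if len(q): 
            print(k,len(q),'zmax',np.percentile(q[:,2],[50,90,99]))
            for lo,hi in((.065,.1),(.105,.14)):
                s=q[(q[:,2]>lo)&(q[:,2]<hi)]
                if len(s)>8: print('   band',lo,len(s),s.min(0),s.max(0))
    # bystanders
    for nm,(x,y),h in(('bot',onz(ct,75,166,.3)[:2],.3),('glass',onz(ct,160,129,.18)[:2],.18),('dish',onz(ct,381,207,.035)[:2],.035)):
        s=pts[(np.hypot(pts[:,0]-x,pts[:,1]-y)<.07)&(pts[:,2]>.012)]
        if len(s): print(nm,len(s),s.min(0),s.max(0))
E
```

```text
nest [ 0.5102 -0.2638  0.006 ]
ML [0.536  0.2302 0.006 ]
MS [0.6099 0.0039 0.006 ]
g1 [ 0.6184 -0.2667  0.05  ]
g2 [ 0.3822 -0.2731  0.05  ]
pur [ 0.5377 -0.1362  0.05  ]
bot [0.5628 0.4046 0.3   ]
glass [0.6891 0.2185 0.18  ]
dish [ 0.4776 -0.4591  0.035 ]
top {'ML': (575, array([0.537 , 0.2306, 0.0531])), 'MM': (126, array([ 0.5088, -0.2577,  0.0395])), 'MS': (235, array([0.6107, 0.0054, 0.0277]))}
ML 277 zmax [0.0464 0.0787 0.0821]
   band 0.065 87 [0.5075 0.2092 0.0653] [0.5571 0.2611 0.0851]
MM 424 zmax [0.074  0.1145 0.1203]
   band 0.065 177 [ 0.4799 -0.2931  0.0652] [ 0.5417 -0.2287  0.0993]
   band 0.105 65 [ 0.4907 -0.2804  0.1051] [ 0.5264 -0.2447  0.1215]
bot 1131 [0.5275 0.3722 0.0125] [0.5999 0.4441 0.3052]
glass 195 [0.674  0.2054 0.0127] [0.7314 0.2661 0.1827]
dish 513 [ 0.4331 -0.5077  0.012 ] [ 0.529  -0.4078  0.042 ]
scene {'ML': (319, array([0.5358, 0.2289, 0.0531])), 'MM': (152, array([ 0.5094, -0.2601,  0.0409])), 'MS': (217, array([0.6095, 0.0043, 0.0288]))}
ML 346 zmax [0.0611 0.079  0.0819]
   band 0.065 149 [0.4998 0.2051 0.0651] [0.5539 0.2586 0.0826]
MM 960 zmax [0.0774 0.1139 0.122 ]
   band 0.065 397 [ 0.4788 -0.2978  0.065 ] [ 0.5426 -0.2315  0.0998]
   band 0.105 171 [ 0.4876 -0.2863  0.105 ] [ 0.526  -0.2463  0.1231]
bot 1427 [0.5255 0.3668 0.0121] [0.5992 0.4277 0.3047]
glass 574 [0.675  0.2014 0.012 ] [0.7349 0.2509 0.1843]
dish 966 [ 0.4272 -0.5089  0.012 ] [ 0.5271 -0.41    0.041 ]
```

```bash
python3 -m handwheel '[{"fingers":1,"x":-0.005,"y":0,"z":0.015,"spin":2},{"fingers":1,"x":-0.02,"y":0,"z":0.05,"spin":4},{"fingers":1,"x":-0.036,"y":0,"z":0.095,"spin":6},{"fingers":1,"x":-0.053,"y":0,"z":0.14,"spin":8},{"fingers":1,"x":-0.07,"y":0,"z":0.185,"spin":10},{"fingers":1,"x":-0.087,"y":0,"z":0.23,"spin":12},{"fingers":1,"x":-0.104,"y":0,"z":0.275,"spin":14},{"fingers":1,"x":-0.121,"y":0,"z":0.32,"spin":16},{"fingers":1,"x":-0.138,"y":0,"z":0.365,"spin":16},{"fingers":1,"x":-0.15,"y":0,"z":0.4,"spin":16}]'
python3 -m handwheel '[{"fingers":1,"x":0,"y":0,"z":0.01,"spin":0},{"fingers":1,"x":0,"y":0,"z":0.01,"spin":0},{"fingers":1,"x":0,"y":0,"z":0.01,"spin":0},{"fingers":1,"x":0,"y":0,"z":0.01,"spin":0},{"fingers":1,"x":0,"y":0,"z":0.01,"spin":0},{"fingers":1,"x":0,"y":0,"z":0.01,"spin":0},{"fingers":1,"x":0,"y":0,"z":0.01,"spin":0},{"fingers":1,"x":0,"y":0,"z":0.01,"spin":0},{"fingers":1,"x":0,"y":0,"z":0.01,"spin":0},{"fingers":1,"x":0,"y":0,"z":0.01,"spin":0}]'
python3 - <<'E'
from h import *
p,d,c=shot('wrist','w1.png'); np.savez('/tmp/w1',p=p,d=d)
E
```

```text
time_s: 1.15
ee_pos: [0.4963, -0.2724, 0.2243]
eef_rot: [-1.571, 0.0, -1.57]
force: [0.1, -1.6, -0.7]
grip_width: 0.0936
time_s: 2.15
ee_pos: [0.5046, -0.2745, 0.2245]
eef_rot: [-1.571, -0.0, -1.571]
force: [0.2, -0.3, 0.1]
grip_width: 0.094
```

View pics/w1.png

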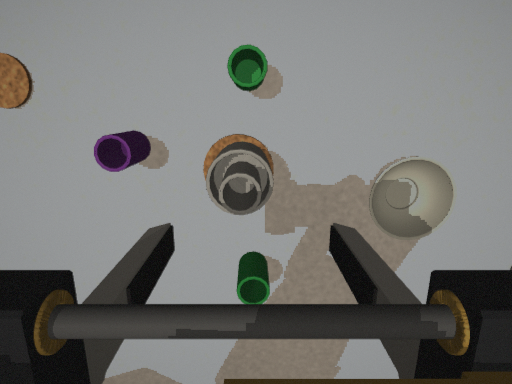

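The wrist view shows the small rim at about (240,194), the large rim at about (240,182) and the mat edge at (238,150). Next I measure their centres and heights.

```bash
python3 - <<'E'
from m import *
np.set_printoptions(precision=4,suppress=True)
D=np.load('/tmp/w1.npz'); c=cams.get_calibration('wrist'); p,d=D['p'],D['d']
X=cloud(c,d); roi=np.zeros(d.shape,bool); roi[130:222,195:285]=1
q=X[roi&(d>0)]
h,e=np.histogram(q[:,2],bins=np.arange(0,.135,.004)); print([(round(a,3),b) for a,b in zip(e,h) if b>20])
for nm,lo,hi in(('small',.110,.128),('large',.076,.092)):
    s=q[(q[:,2]>lo)&(q[:,2]<hi)]; 
    hull=cv2.convexHull(s[:,:2].astype(np.float32)*1000)[:,0]/1000
    print(nm,len(s),np.median(s[:,2]),fitc(hull))
print('ray small',onz(c,240,194,.118),'large',onz(c,240,182,.084))
print(mats(p,c,{'MM':(.509,-.259,.0425)}))
s=cv2.resize(p[120:230,180:300],None,fx=5,fy=5,interpolation=cv2.INTER_CUBIC); cv2.imwrite('pics/w1c.png',s[:,:,::-1])
E
```

```text
[(np.float64(0.0), np.int64(1474)), (np.float64(0.004), np.int64(704)), (np.float64(0.036), np.int64(25)), (np.float64(0.048), np.int64(452)), (np.float64(0.052), np.int64(362)), (np.float64(0.056), np.int64(392)), (np.float64(0.06), np.int64(85)), (np.float64(0.064), np.int64(108)), (np.float64(0.068), np.int64(101)), (np.float64(0.072), np.int64(114)), (np.float64(0.076), np.int64(118)), (np.float64(0.08), np.int64(584)), (np.float64(0.084), np.int64(289)), (np.float64(0.088), np.int64(61)), (np.float64(0.092), np.int64(80)), (np.float64(0.096), np.int64(63)), (np.float64(0.1), np.int64(78)), (np.float64(0.104), np.int64(70)), (np.float64(0.108), np.int64(86)), (np.float64(0.112), np.int64(86)), (np.float64(0.116), np.int64(541))]
small 664 0.11730224764031838 [ 0.5088 -0.2644  0.0186]
large 1052 0.08351224984133215 [ 0.5109 -0.2626  0.0326]
ray small [ 0.5087 -0.2645  0.118 ] large [ 0.5117 -0.2633  0.084 ]
{'MM': (705, array([ 0.5101, -0.2583,  0.0415]))}
```

View pics/w1c.png

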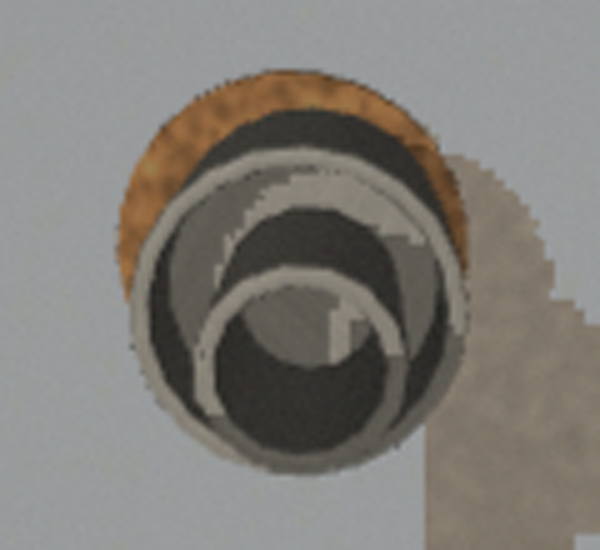

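The crop confirms it: the small beaker stands inside the large one, both upright, at z 0.117 and 0.0835. All sources agree. I'll descend and grip.

```bash
python3 -m handwheel '[{"fingers":1,"x":-0.005,"y":0.01,"z":0.002,"spin":0},{"fingers":1,"x":-0.01,"y":0.03,"z":0.004,"spin":0},{"fingers":1,"x":-0.01,"y":0.055,"z":0.004,"spin":0},{"fingers":1,"x":-0.01,"y":0.075,"z":0.004,"spin":0},{"fingers":1,"x":-0.01,"y":0.09,"z":0.004,"spin":0},{"fingers":1,"x":-0.01,"y":0.1,"z":0.004,"spin":0},{"fingers":1,"x":-0.01,"y":0.108,"z":0.004,"spin":0},{"fingers":1,"x":-0.01,"y":0.113,"z":0.004,"spin":0},{"fingers":1,"x":-0.01,"y":0.116,"z":0.004,"spin":0},{"fingers":1,"x":-0.01,"y":0.116,"z":0.004,"spin":0}]'
python3 -m handwheel '[{"fingers":-1,"x":0,"y":0,"z":0,"spin":0},{"fingers":-1,"x":0,"y":0,"z":0,"spin":0},{"fingers":-1,"x":0,"y":0,"z":0,"spin":0},{"fingers":-1,"x":0,"y":0,"z":0,"spin":0},{"fingers":-1,"x":0,"y":0,"z":0,"spin":0},{"fingers":-1,"x":0,"y":0,"z":0,"spin":0},{"fingers":-1,"x":0,"y":0,"z":0,"spin":0},{"fingers":-1,"x":0,"y":0,"z":0,"spin":0},{"fingers":-1,"x":0,"y":0,"z":0,"spin":0},{"fingers":-1,"x":0,"y":0,"z":0,"spin":0}]' 15
```

```text
time_s: 3.2
ee_pos: [0.5087, -0.2645, 0.1084]
eef_rot: [-1.571, -0.0, -1.571]
force: [-0.1, -0.1, 0.2]
grip_width: 0.0942
time_s: 4.2
ee_pos: [0.5086, -0.2645, 0.1084]
eef_rot: [-1.571, 0.0, -1.571]
force: [-0.4, -0.4, -0.5]
grip_width: 0.038
```

```bash
python3 -m handwheel '[{"fingers":-1,"x":0,"y":-0.003,"z":0,"spin":0},{"fingers":-1,"x":0,"y":-0.01,"z":0,"spin":0},{"fingers":-1,"x":0,"y":-0.02,"z":0,"spin":0},{"fingers":-1,"x":0,"y":-0.032,"z":0,"spin":0},{"fingers":-1,"x":0,"y":-0.045,"z":0,"spin":0},{"fingers":-1,"x":0,"y":-0.06,"z":0,"spin":0},{"fingers":-1,"x":0,"y":-0.075,"z":0,"spin":0},{"fingers":-1,"x":0,"y":-0.088,"z":0,"spin":0},{"fingers":-1,"x":0,"y":-0.097,"z":0,"spin":0},{"fingers":-1,"x":0,"y":-0.1,"z":0,"spin":0}]'
python3 -m handwheel '[{"fingers":-1,"x":-0.008,"y":0,"z":0.004,"spin":0},{"fingers":-1,"x":-0.03,"y":0,"z":0.014,"spin":0},{"fingers":-1,"x":-0.06,"y":0,"z":0.026,"spin":0},{"fingers":-1,"x":-0.095,"y":0,"z":0.04,"spin":0},{"fingers":-1,"x":-0.13,"y":0,"z":0.053,"spin":0},{"fingers":-1,"x":-0.165,"y":0,"z":0.066,"spin":0},{"fingers":-1,"x":-0.2,"y":0,"z":0.079,"spin":0},{"fingers":-1,"x":-0.235,"y":0,"z":0.09,"spin":0},{"fingers":-1,"x":-0.26,"y":0,"z":0.098,"spin":0},{"fingers":-1,"x":-0.2695,"y":0,"z":0.1014,"spin":0}]'
python3 - <<'E'
from m import *
np.set_printoptions(precision=4,suppress=True)
p,d,c=shot('wrist','w2.png'); np.savez('/tmp/w2',p=p,d=d)
print(mats(p,c,{'MS':(.610,.005,.03)})); o=get_obs(); print(o['ee_pos'],o['grip_width'])
X=cloud(c,d)[d>0]; s=X[np.hypot(X[:,0]-.61,X[:,1]-.005)<.02]; print(np.percentile(s[:,2],[5,25,50]))
E
```

```text
time_s: 5.2
ee_pos: [0.5089, -0.2646, 0.2097]
eef_rot: [-1.57, -0.001, -1.571]
force: [-0.4, -0.3, -0.6]
grip_width: 0.0379
time_s: 6.2
ee_pos: [0.6103, 0.0078, 0.2075]
eef_rot: [-1.572, 0.0, -1.569]
force: [-1.4, -0.5, -0.8]
grip_width: 0.0375
{'MS': (1883, array([0.6114, 0.0059, 0.0293]))}
[0.6104 0.0078 0.2076] 0.03752177707453717
[0.0056 0.1771 0.2066]
```

View pics/w2.png

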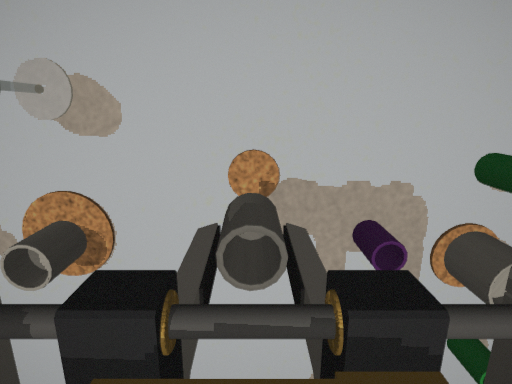

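The mat is at (254,174) and the beaker hangs upright in the jaws at (252,240). The mat measures (0.611, 0.0055). I'll lower in place.

```bash
python3 -m handwheel '[{"fingers":-1,"x":0,"y":0.008,"z":0.0005,"spin":0},{"fingers":-1,"x":0,"y":0.025,"z":0.0005,"spin":0},{"fingers":-1,"x":0,"y":0.045,"z":0.0005,"spin":0},{"fingers":-1,"x":0,"y":0.07,"z":0.0005,"spin":0},{"fingers":-1,"x":0,"y":0.095,"z":0.0005,"spin":0},{"fingers":-1,"x":0,"y":0.115,"z":0.0005,"spin":0},{"fingers":-1,"x":0,"y":0.128,"z":0.0005,"spin":0},{"fingers":-1,"x":0,"y":0.136,"z":0.0005,"spin":0},{"fingers":-1,"x":0,"y":0.14,"z":0.0005,"spin":0},{"fingers":-1,"x":0,"y":0.14,"z":0.0005,"spin":0}]'
```

```text
time_s: 7.25
ee_pos: [0.6107, 0.0047, 0.0685]
eef_rot: [-1.571, -0.0, -1.572]
force: [0.1, 0.3, -0.6]
grip_width: 0.0378
```

```bash
python3 -m handwheel '[{"fingers":-1,"x":-0.001,"y":0.002,"z":0,"spin":0},{"fingers":-1,"x":-0.001,"y":0.004,"z":0,"spin":0},{"fingers":-1,"x":-0.001,"y":0.005,"z":0,"spin":0},{"fingers":-1,"x":-0.001,"y":0.0055,"z":0,"spin":0},{"fingers":-1,"x":-0.001,"y":0.006,"z":0,"spin":0},{"fingers":-1,"x":-0.001,"y":0.006,"z":0,"spin":0},{"fingers":-1,"x":-0.001,"y":0.006,"z":0,"spin":0},{"fingers":-1,"x":-0.001,"y":0.006,"z":0,"spin":0},{"fingers":-1,"x":-0.001,"y":0.006,"z":0,"spin":0},{"fingers":-1,"x":-0.001,"y":0.006,"z":0,"spin":0}]'
```

```text
time_s: 8.25
ee_pos: [0.6106, 0.006, 0.0624]
eef_rot: [-1.571, 0.0, -1.571]
force: [0.4, -0.6, -1.3]
grip_width: 0.0379
```

```bash
python3 -m handwheel '[{"fingers":-1,"x":0,"y":0.0005,"z":0,"spin":0},{"fingers":-1,"x":0,"y":0.001,"z":0,"spin":0},{"fingers":-1,"x":0,"y":0.001,"z":0,"spin":0},{"fingers":-0.1,"x":0,"y":0.001,"z":0,"spin":0},{"fingers":0,"x":0,"y":0.001,"z":0,"spin":0},{"fingers":0.3,"x":0,"y":0.001,"z":0,"spin":0},{"fingers":0.6,"x":0,"y":0.001,"z":0,"spin":0},{"fingers":1,"x":0,"y":0.001,"z":0,"spin":0},{"fingers":1,"x":0,"y":0.001,"z":0,"spin":0},{"fingers":1,"x":0,"y":0.001,"z":0,"spin":0}]'
python3 -m handwheel '[{"fingers":1,"x":0,"y":-0.005,"z":0,"spin":0},{"fingers":1,"x":0,"y":-0.015,"z":0,"spin":0},{"fingers":1,"x":0,"y":-0.03,"z":0,"spin":0},{"fingers":1,"x":0,"y":-0.05,"z":0,"spin":0},{"fingers":1,"x":0,"y":-0.07,"z":0,"spin":0},{"fingers":1,"x":0,"y":-0.09,"z":0,"spin":0},{"fingers":1,"x":0,"y":-0.11,"z":0,"spin":0},{"fingers":1,"x":0,"y":-0.13,"z":0,"spin":0},{"fingers":1,"x":0,"y":-0.145,"z":0,"spin":0},{"fingers":1,"x":0,"y":-0.15,"z":0,"spin":0}]'
python3 - <<'E'
from m import *
np.set_printoptions(precision=4,suppress=True)
p,d,c=shot('wrist','w3.png'); np.savez('/tmp/w3',p=p,d=d)
print(mats(p,c,{'MS':(.610,.005,.03),'ML':(.536,.23,.055)}))
X=cloud(c,d)[d>0]
for x,y in((.611,.006),(.53,.232)):
    s=X[(np.hypot(X[:,0]-x,X[:,1]-y)<.045)&(X[:,2]<.1)]; z=np.percentile(s[:,2],99)
    for hi in (z,): 
        q=s[abs(s[:,2]-hi)<.004]; print(z,np.median(q[:,2]),fitc(cv2.convexHull(q[:,:2].astype(np.float32)*1000)[:,0]/1000))
E
```

```text
time_s: 9.25
ee_pos: [0.6107, 0.006, 0.0614]
eef_rot: [-1.571, -0.0, -1.571]
force: [-0.1, -0.3, 0.4]
grip_width: 0.0834
time_s: 10.25
ee_pos: [0.6112, 0.006, 0.2146]
eef_rot: [-1.567, -0.0, -1.571]
force: [0.4, 0.5, -0.4]
grip_width: 0.094
{'MS': (785, array([0.6116, 0.0059, 0.0292])), 'ML': (3639, array([0.5378, 0.2307, 0.0544]))}
0.07262247049951397 0.07157392039384441 [0.6109 0.0062 0.0186]
0.07837065349791779 0.07724258497186638 [0.5309 0.2337 0.0255]
```

View pics/w3.png

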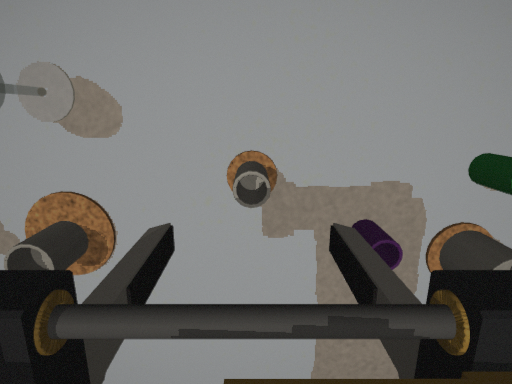

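The small beaker is on its mat, 1 mm off centre and upright with its rim at 0.0716 (image (252,187)). Now to the medium.

```bash
python3 -m handwheel '[{"fingers":1,"x":-0.01,"y":0,"z":-0.004,"spin":0},{"fingers":1,"x":-0.035,"y":0,"z":-0.012,"spin":0},{"fingers":1,"x":-0.065,"y":0,"z":-0.023,"spin":0},{"fingers":1,"x":-0.1,"y":0,"z":-0.035,"spin":0},{"fingers":1,"x":-0.13,"y":0,"z":-0.046,"spin":0},{"fingers":1,"x":-0.16,"y":0,"z":-0.056,"spin":0},{"fingers":1,"x":-0.19,"y":0,"z":-0.067,"spin":0},{"fingers":1,"x":-0.212,"y":0,"z":-0.074,"spin":0},{"fingers":1,"x":-0.223,"y":0,"z":-0.079,"spin":0},{"fingers":1,"x":-0.228,"y":0,"z":-0.08,"spin":0}]'
python3 - <<'E'
from m import *
np.set_printoptions(precision=4,suppress=True)
p,d,c=shot('wrist','w4.png'); np.savez('/tmp/w4',p=p,d=d)
print(mats(p,c,{'ML':(.537,.2305,.055)}))
X=cloud(c,d)[d>0]
s=X[(np.hypot(X[:,0]-.531,X[:,1]-.233)<.045)&(X[:,2]<.1)]
q=s[abs(s[:,2]-.078)<.004]; m=fitc(cv2.convexHull(q[:,:2].astype(np.float32)*1000)[:,0]/1000); print(len(q),np.median(q[:,2]),m, tooldelta([m[0],m[1],.05]),get_obs()['ee_pos'])
E
```

```text
time_s: 11.3
ee_pos: [0.5299, 0.2349, 0.2109]
eef_rot: [-1.572, -0.0, -1.57]
force: [-0.4, -0.8, -1.0]
grip_width: 0.094
{'ML': (4234, array([0.5372, 0.2317, 0.0541]))}
692 0.07753726572865928 [0.5306 0.2344 0.0256] [0.0004 0.1611 0.0004] [0.5303 0.2348 0.2111]
```

View pics/w4.png

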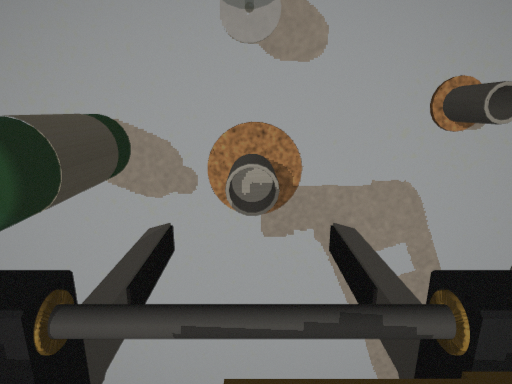

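The medium rim is at (252,188), matching the measurement (0.5306, 0.2344). The bottle and glass are clear of the jaws. I'll descend and grip.

```bash
python3 -m handwheel '[{"fingers":1,"x":0,"y":0.01,"z":0,"spin":0},{"fingers":1,"x":0,"y":0.03,"z":0,"spin":0},{"fingers":1,"x":0,"y":0.055,"z":0,"spin":0},{"fingers":1,"x":0,"y":0.08,"z":0,"spin":0},{"fingers":1,"x":0,"y":0.105,"z":0,"spin":0},{"fingers":1,"x":0,"y":0.125,"z":0,"spin":0},{"fingers":1,"x":0,"y":0.142,"z":0,"spin":0},{"fingers":1,"x":0,"y":0.155,"z":0,"spin":0},{"fingers":1,"x":0,"y":0.161,"z":0,"spin":0},{"fingers":1,"x":0,"y":0.161,"z":0,"spin":0}]'
python3 -m handwheel '[{"fingers":-1,"x":0,"y":0,"z":0,"spin":0},{"fingers":-1,"x":0,"y":0,"z":0,"spin":0},{"fingers":-1,"x":0,"y":0,"z":0,"spin":0},{"fingers":-1,"x":0,"y":0,"z":0,"spin":0},{"fingers":-1,"x":0,"y":0,"z":0,"spin":0},{"fingers":-1,"x":0,"y":0,"z":0,"spin":0},{"fingers":-1,"x":0,"y":0,"z":0,"spin":0},{"fingers":-1,"x":0,"y":0,"z":0,"spin":0},{"fingers":-1,"x":0,"y":0,"z":0,"spin":0},{"fingers":-1,"x":0,"y":0,"z":0,"spin":0}]' 20
```

```text
time_s: 12.35
ee_pos: [0.5306, 0.2335, 0.0497]
eef_rot: [-1.572, -0.0, -1.572]
force: [-0.1, -0.5, -0.2]
grip_width: 0.0939
time_s: 13.35
ee_pos: [0.5308, 0.2341, 0.0506]
eef_rot: [-1.571, 0.0, -1.571]
force: [-1.1, 0.2, 3.2]
grip_width: 0.0526
```

```bash
python3 -m handwheel '[{"fingers":-1,"x":0,"y":-0.003,"z":0,"spin":0},{"fingers":-1,"x":0,"y":-0.01,"z":0,"spin":0},{"fingers":-1,"x":0,"y":-0.02,"z":0,"spin":0},{"fingers":-1,"x":0,"y":-0.032,"z":0,"spin":0},{"fingers":-1,"x":0,"y":-0.045,"z":0,"spin":0},{"fingers":-1,"x":0,"y":-0.057,"z":0,"spin":0},{"fingers":-1,"x":0,"y":-0.067,"z":0,"spin":0},{"fingers":-1,"x":0,"y":-0.075,"z":0,"spin":0},{"fingers":-1,"x":0,"y":-0.08,"z":0,"spin":0},{"fingers":-1,"x":0,"y":-0.08,"z":0,"spin":0}]'
python3 -m handwheel '[{"fingers":-1,"x":0.008,"y":0,"z":-0.004,"spin":0},{"fingers":-1,"x":0.025,"y":0,"z":-0.013,"spin":0},{"fingers":-1,"x":0.05,"y":0,"z":-0.025,"spin":0},{"fingers":-1,"x":0.08,"y":0,"z":-0.04,"spin":0},{"fingers":-1,"x":0.11,"y":0,"z":-0.055,"spin":0},{"fingers":-1,"x":0.14,"y":0,"z":-0.07,"spin":0},{"fingers":-1,"x":0.165,"y":0,"z":-0.083,"spin":0},{"fingers":-1,"x":0.185,"y":0,"z":-0.093,"spin":0},{"fingers":-1,"x":0.197,"y":0,"z":-0.099,"spin":0},{"fingers":-1,"x":0.2,"y":0,"z":-0.1,"spin":0}]'
python3 -m handwheel '[{"fingers":-1,"x":0,"y":0.004,"z":0,"spin":0},{"fingers":-1,"x":0,"y":0.015,"z":0,"spin":0},{"fingers":-1,"x":0,"y":0.03,"z":0,"spin":0},{"fingers":-1,"x":0,"y":0.045,"z":0,"spin":0},{"fingers":-1,"x":0,"y":0.06,"z":0,"spin":0},{"fingers":-1,"x":0,"y":0.07,"z":0,"spin":0},{"fingers":-1,"x":0,"y":0.077,"z":0,"spin":0},{"fingers":-1,"x":0,"y":0.081,"z":0,"spin":0},{"fingers":-1,"x":0,"y":0.083,"z":0,"spin":0},{"fingers":-1,"x":0,"y":0.083,"z":0,"spin":0}]'
```

```text
time_s: 14.35
ee_pos: [0.5309, 0.2341, 0.131]
eef_rot: [-1.57, 0.0, -1.571]
force: [-0.0, -0.6, -1.1]
grip_width: 0.0522
time_s: 15.35
ee_pos: [0.4301, 0.0332, 0.1303]
eef_rot: [-1.571, -0.0, -1.573]
force: [0.7, 0.2, -0.8]
grip_width: 0.0522
time_s: 16.35
ee_pos: [0.4308, 0.0341, 0.0475]
eef_rot: [-1.571, 0.0, -1.571]
force: [-0.2, 0.5, -1.2]
grip_width: 0.0521
```

```bash
python3 -m handwheel '[{"fingers":-1,"x":0,"y":0.001,"z":0,"spin":0},{"fingers":-1,"x":0,"y":0.002,"z":0,"spin":0},{"fingers":-1,"x":0,"y":0.003,"z":0,"spin":0},{"fingers":-1,"x":0,"y":0.0035,"z":0,"spin":0},{"fingers":-1,"x":0,"y":0.0035,"z":0,"spin":0},{"fingers":-1,"x":0,"y":0.0035,"z":0,"spin":0},{"fingers":0.2,"x":0,"y":0.0035,"z":0,"spin":0},{"fingers":0.4,"x":0,"y":0.0035,"z":0,"spin":0},{"fingers":0.7,"x":0,"y":0.0035,"z":0,"spin":0},{"fingers":1,"x":0,"y":0.0035,"z":0,"spin":0}]'
python3 -m handwheel '[{"fingers":1,"x":0,"y":0,"z":0,"spin":0},{"fingers":1,"x":0,"y":0,"z":0,"spin":0},{"fingers":1,"x":0,"y":-0.01,"z":0,"spin":0},{"fingers":1,"x":0,"y":-0.03,"z":0,"spin":0},{"fingers":1,"x":0,"y":-0.055,"z":0,"spin":0},{"fingers":1,"x":0,"y":-0.08,"z":0,"spin":0},{"fingers":1,"x":0,"y":-0.105,"z":0,"spin":0},{"fingers":1,"x":0,"y":-0.13,"z":0,"spin":0},{"fingers":1,"x":0,"y":-0.155,"z":0,"spin":0},{"fingers":1,"x":0,"y":-0.165,"z":0,"spin":0}]'
python3 - <<'E'
from m import *
np.set_printoptions(precision=4,suppress=True)
p,d,c=shot('wrist','w5.png'); np.savez('/tmp/w5',p=p,d=d)
X=cloud(c,d)[d>0]
s=X[(np.hypot(X[:,0]-.431,X[:,1]-.034)<.045)&(X[:,2]<.1)]
q=s[abs(s[:,2]-.072)<.004]; m=fitc(cv2.convexHull(q[:,:2].astype(np.float32)*1000)[:,0]/1000); print(len(q),np.median(q[:,2]),m,get_obs()['ee_pos'])
print(tooldelta([.511,-.2628,.21]))
E
```

```text
time_s: 17.35
ee_pos: [0.4307, 0.034, 0.0439]
eef_rot: [-1.571, -0.0, -1.571]
force: [0.4, 0.3, -0.6]
grip_width: 0.0769
time_s: 18.35
ee_pos: [0.4312, 0.0341, 0.2116]
eef_rot: [-1.567, -0.0, -1.571]
force: [0.2, 0.5, 1.4]
grip_width: 0.0938
661 0.07148277134474121 [0.4306 0.0341 0.0257] [0.4314 0.0341 0.2118]
[0.2968 0.0021 0.0797]
```

The medium stands upright and released on the bare bench at (0.4306, 0.0341), rim 0.0715. Now to the large.

```bash
python3 -m handwheel '[{"fingers":1,"x":0.01,"y":0,"z":0.003,"spin":0},{"fingers":1,"x":0.035,"y":0,"z":0.01,"spin":0},{"fingers":1,"x":0.07,"y":0,"z":0.02,"spin":0},{"fingers":1,"x":0.11,"y":0,"z":0.03,"spin":0},{"fingers":1,"x":0.15,"y":0,"z":0.04,"spin":0},{"fingers":1,"x":0.19,"y":0,"z":0.051,"spin":0},{"fingers":1,"x":0.23,"y":0,"z":0.062,"spin":0},{"fingers":1,"x":0.265,"y":0,"z":0.071,"spin":0},{"fingers":1,"x":0.288,"y":0,"z":0.078,"spin":0},{"fingers":1,"x":0.297,"y":0,"z":0.08,"spin":0}]'
python3 - <<'E'
from m import *
np.set_printoptions(precision=4,suppress=True)
p,d,c=shot('wrist','w6.png'); np.savez('/tmp/w6',p=p,d=d)
print(mats(p,c,{'MM':(.510,-.259,.0425)}))
X=cloud(c,d)[d>0]
s=X[(np.hypot(X[:,0]-.511,X[:,1]+.263)<.05)&(X[:,2]<.1)]
q=s[abs(s[:,2]-.084)<.004]; m=fitc(cv2.convexHull(q[:,:2].astype(np.float32)*1000)[:,0]/1000); print(len(q),np.median(q[:,2]),m,tooldelta([m[0],m[1],.055]),get_obs()['ee_pos'])
E
```

```text
time_s: 19.4
ee_pos: [0.51, -0.2652, 0.2068]
eef_rot: [-1.573, 0.001, -1.573]
force: [-0.2, 0.6, -0.4]
grip_width: 0.0942
{'MM': (824, array([ 0.5098, -0.2582,  0.0417]))}
962 0.08353499367965805 [ 0.5109 -0.2626  0.0326] [-0.0023  0.1521  0.0012] [ 0.51   -0.2651  0.2071]
```

View pics/w6.png

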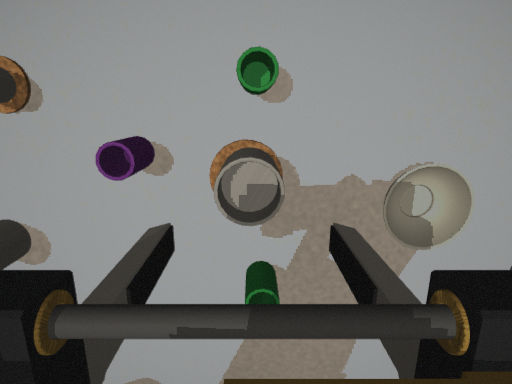

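The large stands empty at (249,190), undisturbed at (0.5109, -0.2626). I'll descend and grip.

```bash
python3 -m handwheel '[{"fingers":1,"x":0,"y":0.01,"z":0,"spin":0},{"fingers":1,"x":0,"y":0.03,"z":0,"spin":0},{"fingers":1,"x":0,"y":0.055,"z":0,"spin":0},{"fingers":1,"x":0,"y":0.08,"z":0,"spin":0},{"fingers":1,"x":0,"y":0.105,"z":0,"spin":0},{"fingers":1,"x":0,"y":0.125,"z":0,"spin":0},{"fingers":1,"x":0,"y":0.14,"z":0,"spin":0},{"fingers":1,"x":0,"y":0.15,"z":0,"spin":0},{"fingers":1,"x":0,"y":0.155,"z":0,"spin":0},{"fingers":1,"x":0,"y":0.155,"z":0,"spin":0}]'
python3 -m handwheel '[{"fingers":-1,"x":0,"y":0,"z":0,"spin":0},{"fingers":-1,"x":0,"y":0,"z":0,"spin":0},{"fingers":-1,"x":0,"y":0,"z":0,"spin":0},{"fingers":-1,"x":0,"y":0,"z":0,"spin":0},{"fingers":-1,"x":0,"y":0,"z":0,"spin":0},{"fingers":-1,"x":0,"y":0,"z":0,"spin":0},{"fingers":-1,"x":0,"y":0,"z":0,"spin":0},{"fingers":-1,"x":0,"y":0,"z":0,"spin":0},{"fingers":-1,"x":0,"y":0,"z":0,"spin":0},{"fingers":-1,"x":0,"y":0,"z":0,"spin":0}]' 25
```

```text
time_s: 20.45
ee_pos: [0.5105, -0.2628, 0.0538]
eef_rot: [-1.571, 0.0, -1.571]
force: [-0.1, 1.3, -0.5]
grip_width: 0.0939
time_s: 21.45
ee_pos: [0.5107, -0.2631, 0.0543]
eef_rot: [-1.57, -0.0, -1.571]
force: [-0.8, 1.0, 6.0]
grip_width: 0.0667
```

```bash
python3 -m handwheel '[{"fingers":-1,"x":0,"y":-0.003,"z":0,"spin":0},{"fingers":-1,"x":0,"y":-0.01,"z":0,"spin":0},{"fingers":-1,"x":0,"y":-0.02,"z":0,"spin":0},{"fingers":-1,"x":0,"y":-0.033,"z":0,"spin":0},{"fingers":-1,"x":0,"y":-0.048,"z":0,"spin":0},{"fingers":-1,"x":0,"y":-0.065,"z":0,"spin":0},{"fingers":-1,"x":0,"y":-0.082,"z":0,"spin":0},{"fingers":-1,"x":0,"y":-0.097,"z":0,"spin":0},{"fingers":-1,"x":0,"y":-0.107,"z":0,"spin":0},{"fingers":-1,"x":0,"y":-0.11,"z":0,"spin":0}]'
python3 -m handwheel '[{"fingers":-1,"x":-0.006,"y":0,"z":0,"spin":0},{"fingers":-1,"x":-0.02,"y":0,"z":0,"spin":0},{"fingers":-1,"x":-0.042,"y":0,"z":0,"spin":0},{"fingers":-1,"x":-0.07,"y":0,"z":0,"spin":0},{"fingers":-1,"x":-0.1,"y":0,"z":0,"spin":0},{"fingers":-1,"x":-0.13,"y":0,"z":0,"spin":0},{"fingers":-1,"x":-0.16,"y":0,"z":0.004,"spin":0},{"fingers":-1,"x":-0.19,"y":0,"z":0.007,"spin":0},{"fingers":-1,"x":-0.22,"y":0,"z":0.01,"spin":0},{"fingers":-1,"x":-0.25,"y":0,"z":0.013,"spin":0}]'
python3 -m handwheel '[{"fingers":-1,"x":-0.03,"y":0,"z":0.003,"spin":0},{"fingers":-1,"x":-0.06,"y":0,"z":0.006,"spin":0},{"fingers":-1,"x":-0.09,"y":0,"z":0.009,"spin":0},{"fingers":-1,"x":-0.12,"y":0,"z":0.011,"spin":0},{"fingers":-1,"x":-0.15,"y":0,"z":0.012,"spin":0},{"fingers":-1,"x":-0.18,"y":0,"z":0.013,"spin":0},{"fingers":-1,"x":-0.207,"y":0,"z":0.0135,"spin":0},{"fingers":-1,"x":-0.228,"y":0,"z":0.0135,"spin":0},{"fingers":-1,"x":-0.24,"y":0,"z":0.0135,"spin":0},{"fingers":-1,"x":-0.244,"y":0,"z":0.0135,"spin":0}]'
python3 - <<'E'
from m import *
np.set_printoptions(precision=4,suppress=True)
p,d,c=shot('wrist','w7.png')
print(mats(p,c,{'ML':(.5372,.231,.055)}),get_obs()['ee_pos'])
E
```

```text
time_s: 22.45
ee_pos: [0.5109, -0.2632, 0.1657]
eef_rot: [-1.569, -0.001, -1.571]
force: [-0.3, -0.2, -3.2]
grip_width: 0.0662
time_s: 23.45
ee_pos: [0.5229, -0.0108, 0.1633]
eef_rot: [-1.572, 0.0, -1.571]
force: [2.0, -0.3, -3.9]
grip_width: 0.0664
time_s: 24.45
ee_pos: [0.5365, 0.2322, 0.1634]
eef_rot: [-1.572, -0.0, -1.57]
force: [0.9, 0.2, -3.2]
grip_width: 0.0664
{'ML': (4758, array([0.5372, 0.2318, 0.0542]))} [0.5367 0.2319 0.1635]
```

View pics/w7.png

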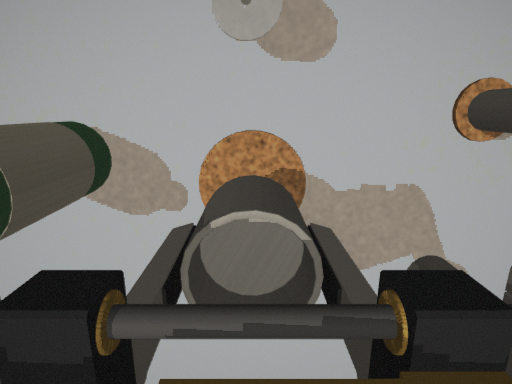

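The large is held upright over the large mat (centre (252,180)). I'll lower it.

```bash
python3 -m handwheel '[{"fingers":-1,"x":0,"y":0.005,"z":0,"spin":0},{"fingers":-1,"x":0,"y":0.018,"z":0,"spin":0},{"fingers":-1,"x":0,"y":0.036,"z":0,"spin":0},{"fingers":-1,"x":0,"y":0.056,"z":0,"spin":0},{"fingers":-1,"x":0,"y":0.074,"z":0,"spin":0},{"fingers":-1,"x":0,"y":0.088,"z":0,"spin":0},{"fingers":-1,"x":0,"y":0.098,"z":0,"spin":0},{"fingers":-1,"x":0,"y":0.104,"z":0,"spin":0},{"fingers":-1,"x":0,"y":0.107,"z":0,"spin":0},{"fingers":-1,"x":0,"y":0.107,"z":0,"spin":0}]'
```

```text
time_s: 25.5
ee_pos: [0.5374, 0.231, 0.057]
eef_rot: [-1.571, 0.0, -1.571]
force: [-0.5, 0.4, -2.3]
grip_width: 0.0664
```

```bash
python3 -m handwheel '[{"fingers":-1,"x":-0.0005,"y":0.001,"z":0,"spin":0},{"fingers":-1,"x":-0.0005,"y":0.002,"z":0,"spin":0},{"fingers":-1,"x":-0.0005,"y":0.003,"z":0,"spin":0},{"fingers":-1,"x":-0.0005,"y":0.003,"z":0,"spin":0},{"fingers":-1,"x":-0.0005,"y":0.003,"z":0,"spin":0},{"fingers":-1,"x":-0.0005,"y":0.003,"z":0,"spin":0},{"fingers":0.45,"x":-0.0005,"y":0.003,"z":0,"spin":0},{"fingers":0.6,"x":-0.0005,"y":0.003,"z":0,"spin":0},{"fingers":0.8,"x":-0.0005,"y":0.003,"z":0,"spin":0},{"fingers":1,"x":-0.0005,"y":0.003,"z":0,"spin":0}]'
python3 -m handwheel '[{"fingers":1,"x":0,"y":0,"z":0,"spin":0},{"fingers":1,"x":0,"y":0,"z":0,"spin":0},{"fingers":1,"x":0,"y":-0.01,"z":0,"spin":0},{"fingers":1,"x":0,"y":-0.03,"z":0,"spin":0},{"fingers":1,"x":0,"y":-0.055,"z":0,"spin":0},{"fingers":1,"x":0,"y":-0.08,"z":0,"spin":0},{"fingers":1,"x":0,"y":-0.105,"z":0,"spin":0},{"fingers":1,"x":0,"y":-0.13,"z":0,"spin":0},{"fingers":1,"x":0,"y":-0.15,"z":0,"spin":0},{"fingers":1,"x":0,"y":-0.155,"z":0,"spin":0}]'
python3 - <<'E'
from m import *
np.set_printoptions(precision=4,suppress=True)
p,d,c=shot('wrist','w8.png')
X=cloud(c,d)[d>0]
s=X[(np.hypot(X[:,0]-.537,X[:,1]-.231)<.05)&(X[:,2]<.1)]
q=s[abs(s[:,2]-.084)<.004]; m=fitc(cv2.convexHull(q[:,:2].astype(np.float32)*1000)[:,0]/1000); print(len(q),np.median(q[:,2]),m,get_obs()['ee_pos'])
print(mats(p,c,{'ML':(.5372,.231,.055)}),tooldelta([.4306,.0341,.21]))
E
```

```text
time_s: 26.5
ee_pos: [0.5373, 0.2315, 0.0539]
eef_rot: [-1.571, -0.0, -1.571]
force: [-0.3, -0.5, 0.2]
grip_width: 0.0879
time_s: 27.5
ee_pos: [0.5379, 0.2318, 0.212]
eef_rot: [-1.567, 0.001, -1.571]
force: [1.0, 0.5, -0.0]
grip_width: 0.0941
916 0.08351908996697546 [0.5377 0.2317 0.0326] [0.5377 0.2317 0.2112]
{'ML': (2724, array([0.5372, 0.2317, 0.0542]))} [ 0.1976  0.0006 -0.107 ]
```

The large is centred on the large mat within 1 mm. Back to the medium.

```bash
python3 -m handwheel '[{"fingers":1,"x":0.008,"y":0,"z":-0.004,"spin":0},{"fingers":1,"x":0.025,"y":0,"z":-0.013,"spin":0},{"fingers":1,"x":0.05,"y":0,"z":-0.027,"spin":0},{"fingers":1,"x":0.08,"y":0,"z":-0.043,"spin":0},{"fingers":1,"x":0.11,"y":0,"z":-0.06,"spin":0},{"fingers":1,"x":0.14,"y":0,"z":-0.076,"spin":0},{"fingers":1,"x":0.165,"y":0,"z":-0.09,"spin":0},{"fingers":1,"x":0.185,"y":0,"z":-0.1,"spin":0},{"fingers":1,"x":0.195,"y":0,"z":-0.106,"spin":0},{"fingers":1,"x":0.1975,"y":0,"z":-0.107,"spin":0}]'
python3 -m handwheel '[{"fingers":1,"x":0,"y":0.008,"z":0,"spin":0},{"fingers":1,"x":0,"y":0.025,"z":0,"spin":0},{"fingers":1,"x":0,"y":0.05,"z":0,"spin":0},{"fingers":1,"x":0,"y":0.078,"z":0,"spin":0},{"fingers":1,"x":0,"y":0.105,"z":0,"spin":0},{"fingers":1,"x":0,"y":0.128,"z":0,"spin":0},{"fingers":1,"x":0,"y":0.146,"z":0,"spin":0},{"fingers":1,"x":0,"y":0.158,"z":0,"spin":0},{"fingers":1,"x":0,"y":0.163,"z":0,"spin":0},{"fingers":1,"x":0,"y":0.163,"z":0,"spin":0}]'
python3 -m handwheel '[{"fingers":-1,"x":0,"y":0,"z":0,"spin":0},{"fingers":-1,"x":0,"y":0,"z":0,"spin":0},{"fingers":-1,"x":0,"y":0,"z":0,"spin":0},{"fingers":-1,"x":0,"y":0,"z":0,"spin":0},{"fingers":-1,"x":0,"y":0,"z":0,"spin":0},{"fingers":-1,"x":0,"y":0,"z":0,"spin":0},{"fingers":-1,"x":0,"y":0,"z":0,"spin":0},{"fingers":-1,"x":0,"y":0,"z":0,"spin":0},{"fingers":-1,"x":0,"y":0,"z":0,"spin":0},{"fingers":-1,"x":0,"y":0,"z":0,"spin":0}]' 20
```

```text
time_s: 28.55
ee_pos: [0.4295, 0.0333, 0.2084]
eef_rot: [-1.572, 0.0, -1.573]
force: [0.2, 0.5, 0.5]
grip_width: 0.0937
time_s: 29.55
ee_pos: [0.4301, 0.0343, 0.0455]
eef_rot: [-1.572, 0.0, -1.571]
force: [-0.4, -0.6, 0.2]
grip_width: 0.0939
time_s: 30.55
ee_pos: [0.4302, 0.034, 0.046]
eef_rot: [-1.571, -0.0, -1.571]
force: [-0.1, -0.6, 3.8]
grip_width: 0.0525
```

```bash
python3 -m handwheel '[{"fingers":-1,"x":0,"y":-0.003,"z":0,"spin":0},{"fingers":-1,"x":0,"y":-0.01,"z":0,"spin":0},{"fingers":-1,"x":0,"y":-0.02,"z":0,"spin":0},{"fingers":-1,"x":0,"y":-0.033,"z":0,"spin":0},{"fingers":-1,"x":0,"y":-0.048,"z":0,"spin":0},{"fingers":-1,"x":0,"y":-0.065,"z":0,"spin":0},{"fingers":-1,"x":0,"y":-0.082,"z":0,"spin":0},{"fingers":-1,"x":0,"y":-0.097,"z":0,"spin":0},{"fingers":-1,"x":0,"y":-0.107,"z":0,"spin":0},{"fingers":-1,"x":0,"y":-0.11,"z":0,"spin":0}]'
python3 -m handwheel '[{"fingers":-1,"x":0.01,"y":0,"z":0.003,"spin":0},{"fingers":-1,"x":0.035,"y":0,"z":0.01,"spin":0},{"fingers":-1,"x":0.07,"y":0,"z":0.02,"spin":0},{"fingers":-1,"x":0.11,"y":0,"z":0.03,"spin":0},{"fingers":-1,"x":0.15,"y":0,"z":0.04,"spin":0},{"fingers":-1,"x":0.19,"y":0,"z":0.051,"spin":0},{"fingers":-1,"x":0.23,"y":0,"z":0.062,"spin":0},{"fingers":-1,"x":0.265,"y":0,"z":0.072,"spin":0},{"fingers":-1,"x":0.285,"y":0,"z":0.078,"spin":0},{"fingers":-1,"x":0.2925,"y":0,"z":0.08,"spin":0}]'
python3 - <<'E'
from m import *
np.set_printoptions(precision=4,suppress=True)
p,d,c=shot('wrist','w9.png')
for n in ('top','scene'):
    P,_,C=shot(n); print(n,mats(P,C,{'MM':(.51,-.2585,.0425)}))
print(mats(p,c,{'MM':(.51,-.2585,.0425)}),get_obs()['ee_pos'],tooldelta([.51,-.2585,.055]))
E
```

```text
time_s: 31.55
ee_pos: [0.4305, 0.0341, 0.1572]
eef_rot: [-1.569, 0.0, -1.571]
force: [-0.8, 0.1, -1.0]
grip_width: 0.0525
time_s: 32.55
ee_pos: [0.5096, -0.2607, 0.1546]
eef_rot: [-1.572, 0.001, -1.573]
force: [-0.4, -0.4, -2.2]
grip_width: 0.0522
top {'MM': (10, array([ 0.4888, -0.2294,  0.0051]))}
scene {'MM': (587, array([ 0.5083, -0.2598,  0.0414]))}
{'MM': (3416, array([ 0.5099, -0.2582,  0.0418]))} [ 0.5096 -0.2582  0.1552] [0.0004 0.1002 0.0005]
```

View pics/w9.png

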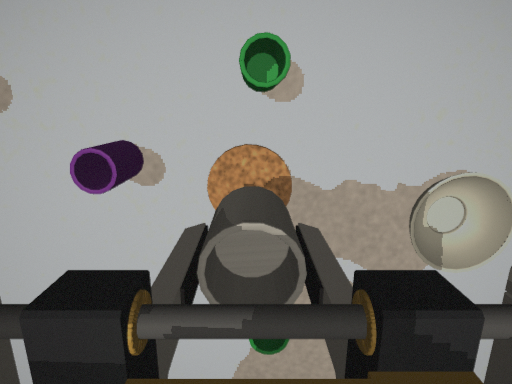

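The medium is held upright over the medium mat (centre (250,183)), and the lookalikes are clear. I'll lower it.

```bash
python3 -m handwheel '[{"fingers":-1,"x":0,"y":0.005,"z":0,"spin":0},{"fingers":-1,"x":0,"y":0.018,"z":0,"spin":0},{"fingers":-1,"x":0,"y":0.036,"z":0,"spin":0},{"fingers":-1,"x":0,"y":0.054,"z":0,"spin":0},{"fingers":-1,"x":0,"y":0.07,"z":0,"spin":0},{"fingers":-1,"x":0,"y":0.083,"z":0,"spin":0},{"fingers":-1,"x":0,"y":0.092,"z":0,"spin":0},{"fingers":-1,"x":0,"y":0.098,"z":0,"spin":0},{"fingers":-1,"x":0,"y":0.1005,"z":0,"spin":0},{"fingers":-1,"x":0,"y":0.1005,"z":0,"spin":0}]'
```

```text
time_s: 33.7
ee_pos: [0.5101, -0.2585, 0.0555]
eef_rot: [-1.571, -0.0, -1.571]
force: [-0.4, -0.5, -0.6]
grip_width: 0.0523
```

```bash
python3 -m handwheel '[{"fingers":-1,"x":0,"y":0.001,"z":0,"spin":0},{"fingers":-1,"x":0,"y":0.002,"z":0,"spin":0},{"fingers":-1,"x":0,"y":0.003,"z":0,"spin":0},{"fingers":-1,"x":0,"y":0.004,"z":0,"spin":0},{"fingers":-1,"x":0,"y":0.004,"z":0,"spin":0},{"fingers":-1,"x":0,"y":0.004,"z":0,"spin":0},{"fingers":0.2,"x":0,"y":0.004,"z":0,"spin":0},{"fingers":0.4,"x":0,"y":0.004,"z":0,"spin":0},{"fingers":0.7,"x":0,"y":0.004,"z":0,"spin":0},{"fingers":1,"x":0,"y":0.004,"z":0,"spin":0}]'
python3 -m handwheel '[{"fingers":1,"x":0,"y":0,"z":0,"spin":0},{"fingers":1,"x":0,"y":0,"z":0,"spin":0},{"fingers":1,"x":0,"y":-0.01,"z":0,"spin":0},{"fingers":1,"x":0,"y":-0.03,"z":0,"spin":0},{"fingers":1,"x":0,"y":-0.055,"z":0,"spin":0},{"fingers":1,"x":0,"y":-0.08,"z":0,"spin":0},{"fingers":1,"x":0,"y":-0.105,"z":0,"spin":0},{"fingers":1,"x":0,"y":-0.13,"z":0,"spin":0},{"fingers":1,"x":0,"y":-0.155,"z":0,"spin":0},{"fingers":1,"x":0,"y":-0.16,"z":0,"spin":0}]'
python3 - <<'E'
from m import *
np.set_printoptions(precision=4,suppress=True)
p,d,c=shot('wrist','w10.png'); P,_,C=shot('scene','s10.png')
X=cloud(c,d)[d>0]
s=X[(np.hypot(X[:,0]-.51,X[:,1]+.2585)<.05)&(X[:,2]<.1)]
q=s[abs(s[:,2]-.078)<.004]; m=fitc(cv2.convexHull(q[:,:2].astype(np.float32)*1000)[:,0]/1000); print(len(q),np.median(q[:,2]),m,get_obs()['ee_pos'])
print(mats(p,c,{'MM':(.51,-.2585,.0425)}))
E
```

```text
time_s: 34.7
ee_pos: [0.5101, -0.2585, 0.0514]
eef_rot: [-1.571, -0.0, -1.571]
force: [0.6, 0.5, 0.4]
grip_width: 0.0767
time_s: 35.7
ee_pos: [0.5108, -0.2589, 0.215]
eef_rot: [-1.566, -0.002, -1.571]
force: [0.3, -0.1, 0.1]
grip_width: 0.0938
662 0.07753131639201635 [ 0.5107 -0.2585  0.0255] [ 0.5102 -0.2585  0.2122]
{'MM': (1553, array([ 0.5098, -0.2582,  0.0417]))}
```

View pics/s10.png

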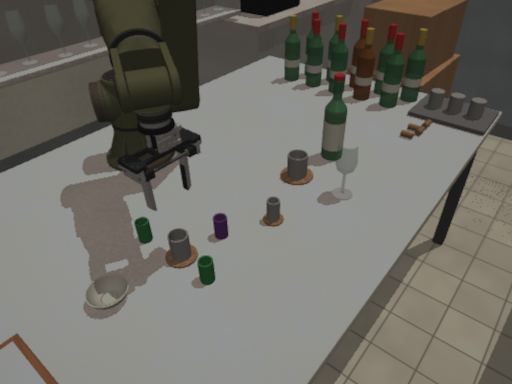

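All three beakers stand upright on their mats: large (297,165), small (273,211), medium (180,247). The bottle, glass, dish and lookalikes appear at the same pixels as before, and the arm is clear. Handing in.

```bash
python3 -c "
from station import workorder; print(workorder.hand_in())"
```

```text
the job is handed in; nothing more can be done
None
```

All three beakers stand upright on the cork mats of their own size, and the job was handed in at about 36 s. I lifted the small beaker out of the large one onto the smallest mat. I then stood the medium on the bare bench and let go, moved the large to the large mat, and set the medium on the medium mat.

- **Placing:** close-up wrist-camera measurements after each release put every beaker about 1 mm or less from its mat's centre. Rim heights were 0.072 m (small), 0.0835 m (large) and 0.0775 m (medium), each within about 0.5 mm of what an upright beaker on a mat should give.
- **Bystanders:** in the last scene picture, the bottle, glass, dish and the green and purple look-alikes appear where they were at the start. I judged this by eye and did not re-measure them.
- **Forces:** the wrist force stayed at about 6 N or less in the reading after each move. The arm was clear of everything at hand-in.
- **Disagreement:** the scene camera's estimate of the medium mat's centre differed from the wrist camera's by about 2 mm. That is within the cameras' calibration, and I used the wrist value. The last top view gave no usable fit for that mat, seemingly because the arm hid it.

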